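# Push home the pins of a checking fixture in order

### The arm

A 6-joint arm with a two-finger parallel gripper is mounted at the origin on the work surface. World frame = base frame: x ahead of the robot, y to its left, z up, the work surface at z = 0. Lengths are in m, angles in rad, forces in N, time in s.
With the tool pointing down it reaches from about 0.35 to 0.875 m from the base axis. Payload 4.2 kg.
Tool frame: the origin (TCP) lies on the centre line of the jaws, within the pads' length; the fingertips stand 11 mm ahead of it and the grasp point (between the pads) lies 8 mm behind it (bot.nose_length is the distance from the TCP to the fingertips, in m); z points along the fingers, y is the line along which they close (so a half turn about z gives the same grasp; the last joint's range is limited). The gripper opens to 87 mm and grips with 3 to 60 N. Pads are 19 mm wide; open, the fingers measure 117 mm over their backs; the gripper's body (75 mm by 190 mm) begins 51 mm behind the grasp point.
Start: joints at [1.5, 0.385, 0.008, 0, -1.194, -0.259], TCP at [0.202, 0.591, 0.211] pointing down, gripper open.
Joint ranges: [-3.14, 3.14], [-1.21, 2.06], [-1.07, 1.41], [-3.16, 2.05], [-2.99, -0.16], [-3.1, 3.1]. Speed limits (rad/s): [2.79, 2.79, 3.14, 3.14, 3.14, 3.14].

### API

Orientations are given as a unit quaternion [w, x, y, z].
In Python, from station import bot gives the robot as it stands.
- The arm moves only by the tool drive_tool, never from a script. Its argument "increments" is a list of rows, each a list of 5 numbers: the finger opening in m, from 0 to 0.087, then the shift along the tool's x, y, z in m, then the turn about the tool's z in degrees. In form: [[gripper, x, y, z, spin], ...]. A call has 1 to 10 rows; each row shifts and turns the commanded pose from where the row before left it, along the tool's axes as they then stand; what a row does not reach is not made up. A row lasts 1/10 s, in which the tool goes at most 50 mm and 8.59 degrees, less where a joint would pass 70% of its speed; a pose out of reach is approached as far as the arm can. A call with a gripper value outside its range is refused whole. The fingers move at their own pace and stop on an object; "grip_force" is the grip in N (left out, the last holds). Time passes only in rows, so rows that do not move let the fingers close. It gives the time, the measured TCP pose, the force, the opening and the grip force at its end, in the units of the state.
- bot.state(): the state, without advancing time (a new reading comes with each control period).
- bot.capture(name): name is "scene" or "top" or "wrist"; returns a dict with "image" (480x640x3 uint8, red, green, blue), "fx", "fy", "cx", "cy" (pixels), "R" (3x3) and "t" (3): a world point X has camera coordinates R X + t. Camera axes: x right, y down, z forward; pixel columns grow to the right and rows downward; lengths in m; the calibration is good to about 2 mm. A picture is of the moment at which its call begins. There is no depth.
- bot.finish_job(): hands the job in; it is judged then, once.
The state is a dict: "time_s": time; "joints": joint angles; "dq": joint speeds; "joint_efforts": joint torques, N m; "position": TCP position; "tool_rot": TCP orientation; "wrist_force": force on the tool from outside, world axes, zero at the start; "moment": the same for the moment, N m; "finger_gap": finger opening in m; "finger_force": force on a finger pad.
Only numpy, scipy, OpenCV 4.12 (cv2) and the standard library are available. Lean on these libraries where they do the work, as an engineer would, in place of code of your own. Each camera call takes 0.05 s, during which the arm holds its last target. There are 200 camera calls.

### The job

A bearing bracket is clamped in the checking fixture. With closed fingertips, gently push the fixture's three raised pins straight down in turn until each is fully home on its bush: first the locating pin with the round knob, then the locating pin with the T-handle, and last the slim check pin with the straight grip. Begin a pin only when the one before is home, do not pull any pin up, and leave the gauges and tools lying around where they are.

Things in the scene. Friction and masses are not known exactly. Their poses are not given: they have to be found in the camera images.
- ball_knob: Round knob (a 39 mm wide ball shape with a 16 mm flat on top, plain steel) of the first locating pin. Origin: centre of the head's TOP face, z up, axes as the fixture's. Head 36 mm tall on a rubber buffer that gives 1 mm per 3 N (4 mm at most). Top 173 to 179 mm above the table at the start, 155 mm when home (pin's collar on the bush, at 112 mm).
- t_handle: T-handle (a plain steel cross-bar 64 mm long along its y, 14 mm wide, 14 mm thick) of the second, diamond-tipped locating pin. Origin: centre of the head's TOP face, z up, axes as the fixture's. Head 36 mm tall on a rubber buffer that gives 1 mm per 3 N (4 mm at most). Top 173 to 179 mm above the table at the start, 155 mm when home (pin's collar on the bush, at 112 mm).
- slim_grip: Slim straight cylindrical grip (14 mm diameter, grooved, plain steel, a 20 mm collar at its foot) of the check pin. Origin: centre of the head's TOP face, z up, axes as the fixture's. Head 36 mm tall on a rubber buffer that gives 1 mm per 3 N (4 mm at most). Top 173 to 179 mm above the table at the start, 155 mm when home (pin's collar on the bush, at 112 mm).
- round_locator (a joint): How far the round-knob locating pin is pushed down, m: 0 = fully raised, 0.024 = home (collar on its bush), 0 to 0.006 at the start, negative = pulled up (possible to -0.012). Slides with a steady friction of about 4 N, no return spring, stays where it is left; firm stop at home, felt through the head's rubber buffer.
- diamond_locator (a joint): How far the T-handle locating pin is pushed down, m: 0 = fully raised, 0.024 = home (collar on its bush), 0 to 0.006 at the start, negative = pulled up (possible to -0.012). Slides with a steady friction of about 4 N, no return spring, stays where it is left; firm stop at home, felt through the head's rubber buffer.
- check_pin (a joint): How far the slim check pin is pushed down, m: 0 = fully raised, 0.024 = home (collar on its bush), 0 to 0.006 at the start, negative = pulled up (possible to -0.012). Slides with a steady friction of about 4 N, no return spring, stays where it is left; firm stop at home, felt through the head's rubber buffer.
- fixture: Checking fixture, fixed: steel base plate 250 (x) by 340 (y) by 20 mm; origin: centre of its underside, z up. On it an aluminium bearing bracket and, on the -x side, two closed toggle clamps (all below 90 mm), and three dark stations, each an arm (top at 108 mm) from a post on its +x side. Pin axes at x, y (-10, -105), (30, 0), (-10, 105) mm; which pin is where changes.
- plug_gauge: Bystander: steel plug gauge standing loose in the bracket's bored hub, 36 mm diameter below, 20 mm handle, its top 142 mm above the table, on the fixture's centre line 58 mm to its -x side. Origin: centre of its underside.
- ring_gauge: Bystander: steel ring gauge, 52 mm across, 16 mm high, lying on the base plate's -x, -y corner. Origin: centre of its underside.
- setting_block: Bystander: small stepped steel setting block, 22 x 34 x 30 mm, standing on the base plate between two posts. Origin: centre of its underside.
- cup: Bystander: white paper cup, 76 mm across, 85 mm high, on the table. Origin: centre of its underside.
- file: Bystander: flat file with a green handle, about 325 mm long along its x, 28 mm high, lying on the table. Origin: on the underside, near the middle.
- brush: Bystander: flat brush lying on the table along its x. Origin: on the underside, near the middle.
- v_block: Bystander: steel V-block 70 x 50 x 48 mm on the table. Origin: centre of its underside.

How it is judged:
By the outcome, as a careful person would: the job done as asked, in the order asked, and still so for the second after the job is handed in, with the robot touching nothing.
It also fails if it takes over 48 s, if anything falls off the work surface, if the arm or the gripper's body presses on something with over 40 N, if the wrist force passes 120 N, or if a joint passes its speed limit or range.

## Working session

There is one attempt and no reset: what is moved stays moved. The work goes in short steps, Python scripts to look and compute and a tool call to move; the robot and the scene stay as the last step left them, time stands still between calls to the robot, and variables do not carry over. Pictures are saved under pics/ and viewed, at most 10 in all, crops included, and the job is handed in when it is done.

Besides the shell and the picture viewer there is one more tool, called after ">>>" as name(argument=value, ...) on one line, values as JSON. drive_tool: Moves the arm, as the interface text tells. Its arguments: {"type":"object","properties":{"increments":{"type":"array","items":{"type":"array","items":{"type":"number"}}},"grip_force":{"type":"number"}},"required":["increments"]}

```bash
mkdir -p pics
cat > h.py <<'E'
import numpy as np, cv2
from station import bot
def snap(n,f):
    c=bot.capture(n); cv2.imwrite('pics/'+f,c['image'][:,:,::-1]); return c
def ray(c,u,v,z):
    R=np.array(c['R']);t=np.array(c['t']);o=-R.T@t
    d=R.T@np.array([(u-c['cx'])/c['fx'],(v-c['cy'])/c['fy'],1]);return o+d*(z-o[2])/d[2]
def proj(c,X):
    p=np.array(c['R'])@np.array(X)+np.array(c['t']);return p[0]/p[2]*c['fx']+c['cx'],p[1]/p[2]*c['fy']+c['cy']
E
python3 - <<'E'
from h import *
import pickle
d={n:snap(n,n+'0.png') for n in('top','scene')}
pickle.dump(d,open('c.pkl','wb'))
for n in d: print(n,-np.array(d[n]['R']).T@d[n]['t'],d[n]['fx'])
print(bot.state())
E
```

```text
top [0.35111949 0.00998744 1.25179862] 536.649405859128
scene [ 0.96035588 -0.64140032  1.18592603] 530.8783124459742
{'time_s': 0.1, 'joints': array([ 1.49957055e+00,  3.85422229e-01,  6.76796011e-03, -4.00949840e-04,
       -1.19396532e+00, -2.58583772e-01]), 'dq': array([-0.00019255, -0.00166831,  0.00570861,  0.00145102,  0.00034375,
       -0.00137373]), 'joint_efforts': array([ 4.33952900e-04, -3.91693211e+01,  1.87933892e+01,  4.23195899e+00,
        1.34242134e-02, -7.76976503e-05]), 'position': array([0.20223866, 0.59079745, 0.21011085]), 'tool_rot': array([ 9.25065997e-04,  9.86421424e-01, -1.64231264e-01, -1.00248347e-04]), 'wrist_force': array([0.33671457, 0.35449454, 0.12324131]), 'moment': array([-0.03013349, -0.00105616, -0.01754621]), 'finger_force': 0.0, 'finger_gap': 0.08703072797185044}
```

View pics/top0.png

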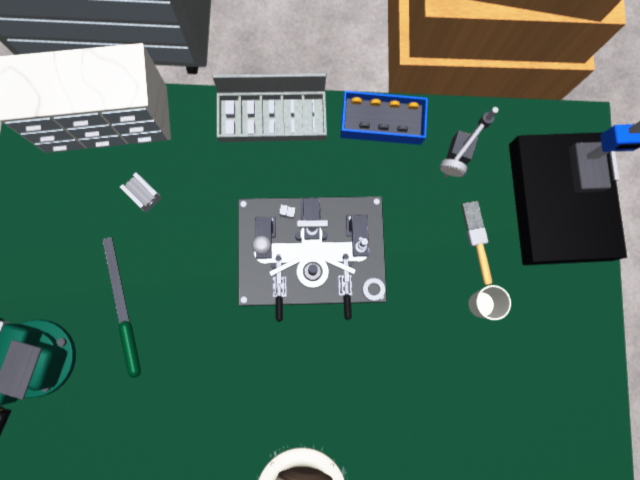

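View pics/scene0.png

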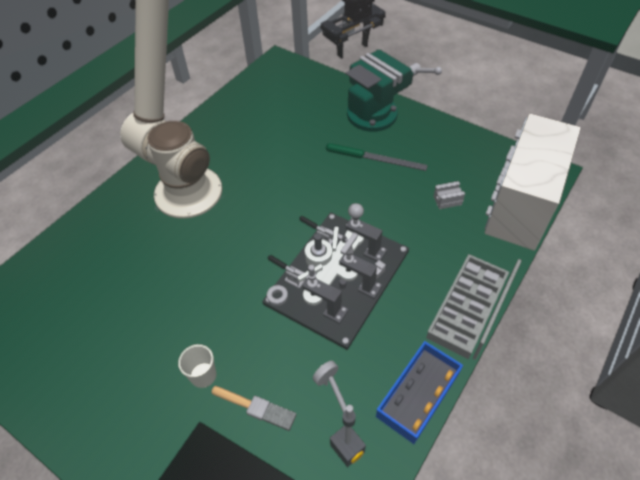

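The top view shows the fixture at about (312,250), with the round knob at (262,243), the T-handle at (312,223) and the slim grip at (362,243). The scene view shows the same layout. I'll zoom in next.

Run:
```python
from h import *
import pickle
d=pickle.load(open('c.pkl','rb'))
c=d['top'];a=c['image'][190:310,232:392,::-1]
cv2.imwrite('pics/topz.png',cv2.resize(a,None,fx=5,fy=5,interpolation=cv2.INTER_CUBIC))
for n,u,v in(('ball',262,243),('T',312,223),('slim',362,243)): print(n,ray(c,u,v,.176))
P=[ray(c,u,v,.02)[:2] for u,v in((239,198),(383,197),(386,303),(239,304))];print(np.round(P,4),np.mean(P,0))
s=d['scene']['image'][190:350,250:420,::-1]
cv2.imwrite('pics/scz.png',cv2.resize(s,None,fx=3.5,fy=3.5,interpolation=cv2.INTER_CUBIC))
```

```text
ball [0.52686504 0.0939528  0.176     ]
T [ 0.57167819 -0.00600541  0.176     ]
slim [ 0.53364725 -0.10917143  0.176     ]
[[ 0.6575  0.1647]
 [ 0.6724 -0.1748]
 [ 0.4222 -0.1838]
 [ 0.4102  0.1519]] [ 0.54059601 -0.0105099 ]
```

View pics/topz.png

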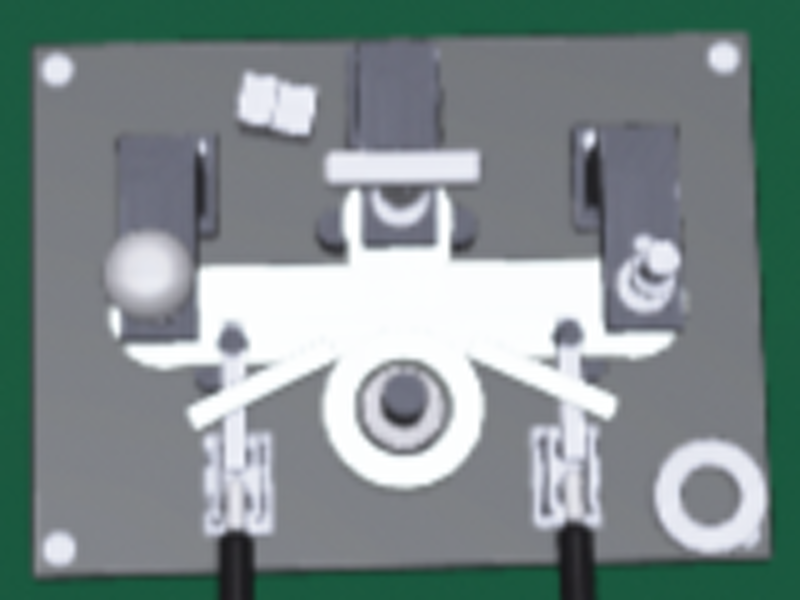

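View pics/scz.png

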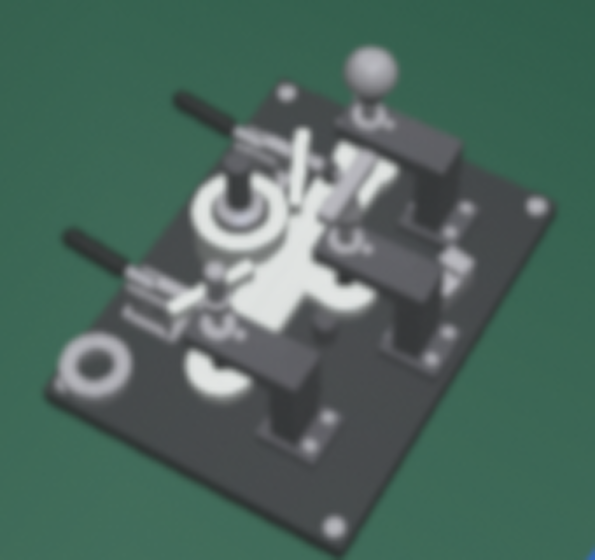

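The zoomed views agree: ball at (150,272), T-bar at (403,166) and slim top at (660,260) in the top crop. Those positions match the pin layout on a plate yawed about 2.3°, within 3 mm. Moving over the ball first.

>>> drive_tool(increments=[[0, 0, 0, -0.01, -7], [0, 0, 0, -0.01, -7], [0, 0, 0, 0, -7], [0, 0.022, 0.0365, 0, 0], [0, 0.022, 0.0365, 0, 0], [0, 0.022, 0.0365, 0, 0], [0, 0.022, 0.0365, 0, 0], [0, 0.022, 0.0365, 0, 0], [0, 0.022, 0.0365, 0, 0], [0, 0.022, 0.0365, 0, 0]], grip_force=10)

```text
time_s: 1.1
position: [0.3661, 0.3399, 0.2308]
tool_rot: [0.0, 1.0, 0.018, -0.0]
wrist_force: [0.4, 1.3, -0.2]
finger_gap: 0.0147
finger_force: 0.0
```

>>> drive_tool(increments=[[0, 0.022, 0.0365, 0, 0], [0, 0.022, 0.0365, 0, 0], [0, 0.022, 0.0365, 0, 0], [0, 0.022, 0.0365, 0, 0], [0, 0.022, 0.0365, 0, 0], [0, 0.022, 0.0365, 0, 0], [0, 0, 0, 0, 0], [0, 0, 0, 0, 0]])

```text
time_s: 1.9
position: [0.5056, 0.1266, 0.2304]
tool_rot: [0.0, 1.0, 0.017, -0.001]
wrist_force: [0.1, 0.1, 0.8]
finger_gap: 0.0006
finger_force: 0.0
```

Run:
```python
from h import *
c=snap('wrist','w1.png');R=np.array(c['R']);print(-R.T@c['t'],R.round(2))
s=bot.state();print(s['position'],s['tool_rot'],s['joints'],s['finger_gap'],s['time_s'])
for p in((.5268,.094,.176),(.5712,-.008,.176),(.535,-.114,.176)):print(proj(c,p))
```

```text
[0.57772914 0.12969846 0.40443951] [[ 0.03 -1.   -0.  ]
 [-0.96 -0.03  0.27]
 [-0.26 -0.01 -0.96]]
[0.50529224 0.12741547 0.23058125] [ 9.77363045e-05  9.99838269e-01  1.79767693e-02 -5.11815702e-04] [ 5.58457297e-01  1.93731714e-01 -2.11615663e-01 -3.90597733e-04
 -1.16642728e+00  1.04844836e+00] 0.0001194212725358417 1.95
(np.float64(377.8941336767819), np.float64(225.2686141340881))
(np.float64(564.744225346314), np.float64(154.46241894480283))
(np.float64(731.5241048458662), np.float64(223.75996511023956))
```

View pics/w1.png

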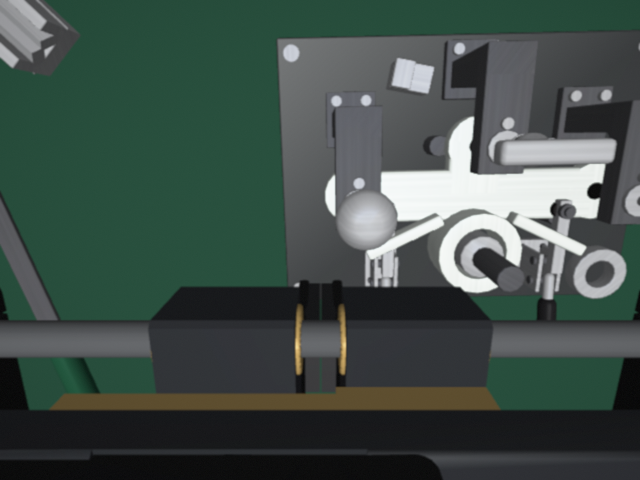

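The wrist view shows the ball at (367,220) with radius 30, and the T-bar centre at (558,150). I'll cast rays to refine both.

Run:
```python
from h import *
import pickle
c=bot.capture('wrist');t=pickle.load(open('c.pkl','rb'))['top']
print('ball',ray(c,367,220,.158),ray(t,261.9,244.2,.158))
print('T',ray(c,558,150,.174),ray(t,312.6,223.2,.176))
print('slim',ray(t,364,242,.176))
```

```text
ball [0.52570096 0.09917192 0.158     ] [0.52729773 0.09545034 0.158     ]
T [ 0.57340916 -0.00407784  0.174     ] [ 0.57130405 -0.00724401  0.176     ]
slim [ 0.53585242 -0.11323467  0.176     ]
```

>>> drive_tool(increments=[[0, 0.01, 0.0156, 0, 0], [0, 0.01, 0.0156, 0, 0], [0, 0, 0, 0.01, 0], [0, 0, 0, 0.01, 0], [0, 0, 0, 0.01, 0], [0, 0, 0, 0.005, 0], [0, 0, 0, 0.005, 0], [0, 0, 0, 0.005, 0], [0, 0, 0, 0, 0], [0, 0, 0, 0, 0]])

```text
time_s: 3.0
position: [0.5269, 0.0972, 0.1862]
tool_rot: [0.0, 1.0, 0.018, 0.0]
wrist_force: [-0.4, 0.6, 0.4]
finger_gap: 0.0005
finger_force: 0.0
```

>>> drive_tool(increments=[[0, 0, 0, 0.003, 0], [0, 0, 0, 0.003, 0], [0, 0, 0, 0.003, 0], [0, 0, 0, 0.003, 0], [0, 0, 0, 0, 0]])

```text
time_s: 3.5
position: [0.5264, 0.097, 0.1734]
tool_rot: [0.0, 1.0, 0.018, -0.001]
wrist_force: [0.8, 0.1, -0.7]
finger_gap: 0.0006
finger_force: 0.0
```

>>> drive_tool(increments=[[0, 0, 0, 0.003, 0], [0, 0, 0, 0.003, 0], [0, 0, 0, 0.001, 0], [0, 0, 0, 0, 0], [0, 0, 0, 0, 0]])

```text
time_s: 4.0
position: [0.5268, 0.0972, 0.1671]
tool_rot: [0.0, 1.0, 0.018, 0.0]
wrist_force: [-0.5, 0.1, 0.2]
finger_gap: 0.0008
finger_force: 0.0
```

No contact force at fingertip height 0.156, so I'm looking before going further.

Run:
```python
from h import *
a=snap('wrist','w2.png')['image'];c=bot.capture('scene')
s=bot.state();print(s['position'],s['wrist_force'],s['finger_gap'])
u,v=map(int,proj(c,(.527,.097,.16)));print(u,v)
z=c['image'][v-60:v+60,u-60:u+60,::-1];z=cv2.resize(z,(480,480),interpolation=cv2.INTER_CUBIC)
w=a[100:400,180:560,::-1]; w=cv2.resize(w,(320,253))
o=np.zeros((480,800,3),np.uint8);o[:,:480]=z;o[:253,480:]=w
cv2.imwrite('pics/m2.png',o)
```

```text
[0.52681939 0.09718697 0.16715377] [-0.55988831  0.45910811  1.02122291] 0.0007960721476827667
354 210
```

View pics/m2.png

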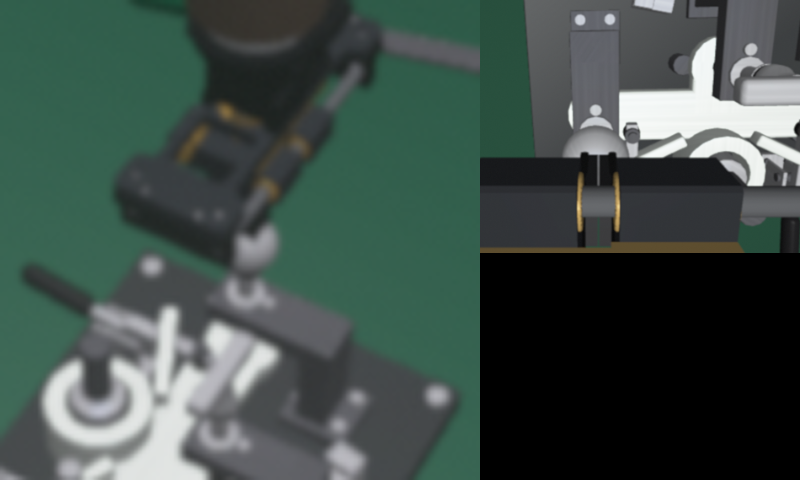

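Run:
```python
from h import *
import pickle
d=pickle.load(open('c.pkl','rb'))
c=bot.capture('scene');w=bot.capture('wrist')
p=bot.state()['position'];tip=p-[0,0,.011]
print('tip in scene',proj(c,tip),'tip in wrist',proj(w,tip), 'TCP+0.0',proj(c,p))
print('scene ball ray z.158',ray(c,355.7,211,.158),' now', ray(c,358,211.5,.14))
a=d['scene']['image'][170:250,315:395,::-1];b=c['image'][170:250,315:395,::-1]
o=np.hstack([cv2.resize(i,(400,400),interpolation=cv2.INTER_CUBIC) for i in(a,b)])
cv2.imwrite('pics/m3.png',o)
```

```text
tip in scene (np.float64(354.8701812316781), np.float64(211.3720597604619)) tip in wrist (np.float64(321.56458870035755), np.float64(284.07188581777723)) TCP+0.0 (np.float64(354.9892332823948), np.float64(208.55565890995348))
scene ball ray z.158 [0.52866304 0.09809167 0.158     ]  now [0.52689197 0.11286393 0.14      ]
```

View pics/m3.png

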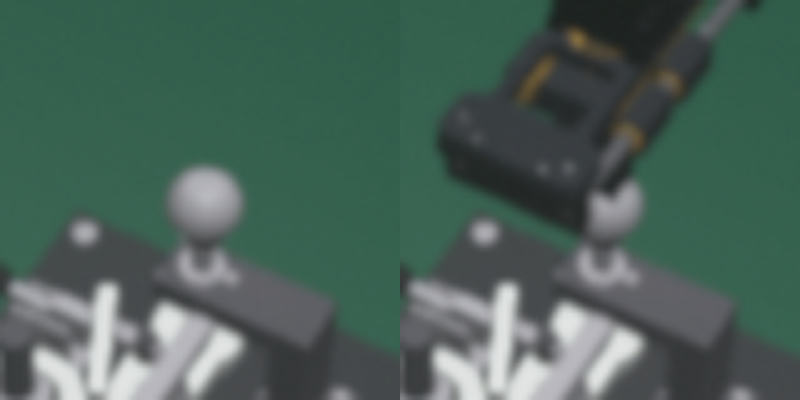

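Run:
```python
from h import *
print(bot.nose_length)
w=bot.capture('wrist');s=bot.capture('scene')
for z in(.158,.138): print(z,'wrist',proj(w,(.527,.097,z)),'r',.0195*w['fx']/((np.array(w['R'])@[.527,.097,z]+w['t'])[2]),'scene',proj(s,(.527,.097,z)),'top .5 z')
a=w['image'][200:360,220:430,::-1]
cv2.imwrite('pics/m4.png',cv2.resize(a,None,fx=3.6,fy=3.6,interpolation=cv2.INTER_CUBIC))
```

```text
0.011
0.158 wrist (np.float64(322.0333720614104), np.float64(285.03772868487664)) r 39.538915781338034 scene (np.float64(354.9075507186462), np.float64(210.999314146346)) top .5 z
0.138 wrist (np.float64(321.9047032663629), np.float64(271.5092209666236)) r 35.991644882758614 scene (np.float64(354.6943734483785), np.float64(216.03634854396333)) top .5 z
```

View pics/m4.png

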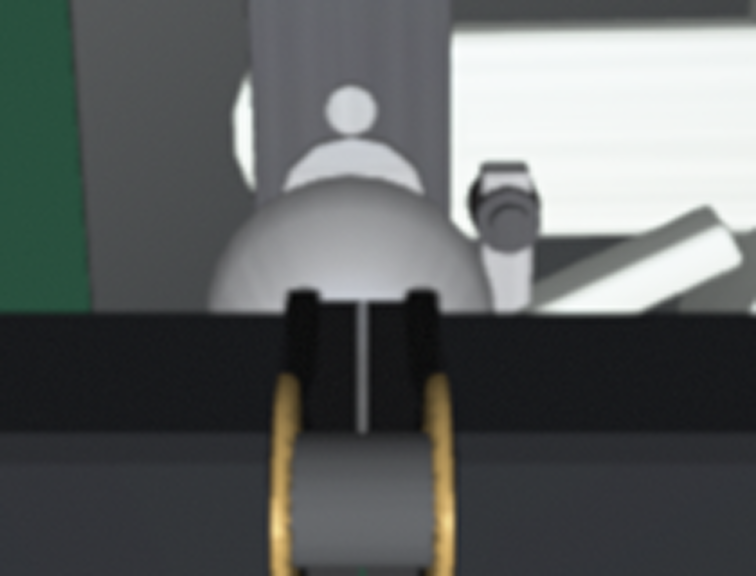

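The ball hasn't moved and still reads as raised (radius at least 39 px, arc top at row 249). The fingertips end at row 281 and seem to hover just over it, so they are effectively about 20 mm shorter than stated. I'll go on by force, with a 1.5 mm y correction.

>>> drive_tool(increments=[[0, 0, -0.0015, 0, 0], [0, 0, 0, 0.0015, 0], [0, 0, 0, 0.0015, 0], [0, 0, 0, 0, 0]])

```text
time_s: 4.7
position: [0.5268, 0.0988, 0.1642]
tool_rot: [-0.0, 1.0, 0.018, 0.0]
wrist_force: [-0.8, 0.8, 2.7]
finger_gap: 0.0005
finger_force: 1.0
```

>>> drive_tool(increments=[[0, 0, 0, 0.0015, 0], [0, 0, 0, 0.0015, 0], [0, 0, 0, 0, 0]])

```text
time_s: 5.0
position: [0.5268, 0.0988, 0.161]
tool_rot: [-0.0, 1.0, 0.018, 0.0]
wrist_force: [-1.1, 1.1, 1.8]
finger_gap: 0.0005
finger_force: 1.2
```

>>> drive_tool(increments=[[0, 0, 0, 0.0025, 0], [0, 0, 0, 0.0025, 0], [0, 0, 0, 0, 0]])

```text
time_s: 5.3
position: [0.5268, 0.0987, 0.1557]
tool_rot: [-0.0, 1.0, 0.018, 0.0]
wrist_force: [-0.2, 0.6, 2.2]
finger_gap: 0.0006
finger_force: 1.1
```

>>> drive_tool(increments=[[0, 0, 0, 0.0025, 0], [0, 0, 0, 0.0025, 0], [0, 0, 0, 0, 0]])

```text
time_s: 5.6
position: [0.5268, 0.0988, 0.1507]
tool_rot: [-0.0, 1.0, 0.018, 0.0]
wrist_force: [-0.5, 1.6, 1.3]
finger_gap: 0.0002
finger_force: 1.0
```

Run:
```python
from h import *
import pickle
a=pickle.load(open('c.pkl','rb'))['scene']['image'];b=bot.capture('scene')['image']
for u in(359,361): print(a[198:228,u,0].tolist());print(b[198:228,u,0].tolist())
```

```text
[53, 54, 54, 54, 59, 81, 119, 150, 167, 173, 174, 171, 165, 158, 150, 140, 127, 113, 94, 77, 70, 84, 110, 134, 150, 159, 158, 147, 125, 104]
[77, 99, 105, 101, 97, 93, 84, 72, 57, 46, 42, 53, 78, 107, 132, 146, 153, 153, 147, 136, 122, 108, 101, 113, 134, 152, 157, 148, 125, 104]
[54, 54, 54, 54, 54, 59, 75, 101, 126, 142, 150, 152, 149, 143, 135, 123, 108, 89, 73, 62, 59, 62, 73, 88, 101, 115, 137, 147, 135, 113]
[75, 104, 124, 119, 99, 80, 62, 49, 44, 45, 52, 75, 107, 132, 145, 148, 146, 138, 128, 114, 98, 84, 80, 89, 101, 116, 137, 148, 135, 113]
```

The knob has gone down about 12 mm so far. Continuing.

>>> drive_tool(increments=[[0, 0, 0, 0.002, 0], [0, 0, 0, 0.001, 0], [0, 0, 0, 0, 0]])

```text
time_s: 5.95
position: [0.5268, 0.0988, 0.148]
tool_rot: [-0.0, 1.0, 0.018, 0.0]
wrist_force: [0.3, 1.5, 2.5]
finger_gap: 0.0004
finger_force: 1.2
```

>>> drive_tool(increments=[[0, 0, 0, 0.001, 0], [0, 0, 0, 0.001, 0], [0, 0, 0, 0, 0]])

```text
time_s: 6.25
position: [0.5268, 0.0987, 0.146]
tool_rot: [-0.0, 1.0, 0.018, 0.0]
wrist_force: [0.5, 1.8, 3.0]
finger_gap: 0.0006
finger_force: 1.2
```

>>> drive_tool(increments=[[0, 0, 0, 0.001, 0], [0, 0, 0, 0.001, 0], [0, 0, 0, 0, 0]])

```text
time_s: 6.55
position: [0.5268, 0.0987, 0.1439]
tool_rot: [-0.0, 1.0, 0.018, 0.0]
wrist_force: [0.7, 2.2, 2.6]
finger_gap: 0.0002
finger_force: 1.2
```

>>> drive_tool(increments=[[0, 0, 0, 0.001, 0], [0, 0, 0, 0.001, 0], [0, 0, 0, 0, 0]])

```text
time_s: 6.85
position: [0.5269, 0.0988, 0.1425]
tool_rot: [-0.0, 1.0, 0.018, 0.0]
wrist_force: [-1.3, 1.8, 5.2]
finger_gap: 0.0009
finger_force: 2.9
```

Run:
```python
from h import *
import pickle
d=pickle.load(open('c.pkl','rb'));b=bot.capture('scene')['image'];a=d['scene']['image']
for u in(359,361): print(b[198:230,u,0].tolist())
print(bot.state()['wrist_force'],bot.state()['joint_efforts'])
```

```text
[65, 67, 79, 101, 109, 104, 99, 95, 86, 74, 60, 48, 43, 49, 73, 105, 133, 149, 154, 153, 146, 135, 122, 112, 114, 129, 142, 140, 122, 104, 97, 96]
[61, 60, 64, 82, 104, 110, 101, 87, 69, 53, 46, 46, 50, 70, 101, 128, 144, 148, 145, 138, 126, 113, 100, 95, 98, 114, 137, 147, 135, 113, 99, 96]
[-0.72576463  1.47804614  6.24199962] [-9.93932560e-01 -2.94603288e+01  1.46202046e+01  3.39515090e+00
  5.75962267e-02  4.18123818e-04]
```

>>> drive_tool(increments=[[0, 0, 0, 0.001, 0], [0, 0, 0, 0, 0], [0, 0, 0, 0, 0]])

```text
time_s: 7.2
position: [0.5269, 0.0987, 0.142]
tool_rot: [-0.0, 1.0, 0.019, 0.0]
wrist_force: [-2.2, 2.5, 7.9]
finger_gap: 0.0004
finger_force: 3.7
```

>>> drive_tool(increments=[[0, 0, 0, 0.0008, 0], [0, 0, 0, 0, 0], [0, 0, 0, 0, 0]])

```text
time_s: 7.5
position: [0.5269, 0.0988, 0.1415]
tool_rot: [-0.0, 1.0, 0.019, 0.0]
wrist_force: [-2.3, 2.3, 8.9]
finger_gap: 0.0004
finger_force: 4.4
```

Knob is home: the force rises about 3 N per mm with no sliding. Going to the T-handle.

>>> drive_tool(increments=[[0, 0, 0, -0.005, 0], [0, 0, 0, -0.02, 0], [0, 0, 0, -0.02, 0], [0, 0.0138, 0.035, 0, 0], [0, 0.0138, 0.035, 0, 0], [0, 0.0138, 0.035, 0, 0], [0, 0, 0, 0, 0], [0, 0, 0, 0.007, 0], [0, 0, 0, 0.005, 0], [0, 0, 0, 0, 0]])

```text
time_s: 8.5
position: [0.5705, -0.0041, 0.1717]
tool_rot: [0.0, 1.0, 0.019, -0.002]
wrist_force: [0.5, 0.4, -0.3]
finger_gap: 0.0007
finger_force: 0.0
```

Run:
```python
from h import *
w=bot.capture('wrist');s=bot.capture('scene');t=bot.capture('top')
print(bot.state()['position'])
a=w['image'][190:350,200:440,::-1];a=cv2.resize(a,(480,320))
u,v=map(int,proj(s,(.54,.05,.15)));b=cv2.resize(s['image'][v-40:v+40,u-40:u+40,::-1],(320,320),interpolation=cv2.INTER_CUBIC)
cv2.imwrite('pics/m5.png',np.hstack([a,b]))
```

```text
[ 0.57172493 -0.00400538  0.17329588]
```

View pics/m5.png

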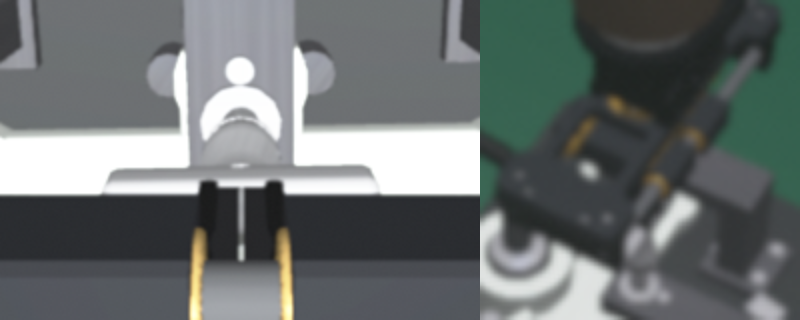

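The T-bar spans columns 104–380 in the crop. Its centre, 242, lies under the finger line at 241, with the far edge at row 275 of the full image. Checking x.

Run:
```python
from h import *
w=bot.capture('wrist')
print(w['image'][262:292,268,0].tolist())
for z in(.173,.179): print([round(proj(w,(x,0.0,z))[1]) for x in(.572,.579,.586)])
```

```text
[255, 255, 255, 255, 255, 255, 255, 255, 255, 255, 255, 255, 255, 201, 142, 142, 149, 153, 165, 190, 221, 237, 247, 249, 209, 115, 52, 42, 42, 44]
[291, 278, 263]
[296, 282, 267]
```

>>> drive_tool(increments=[[0, 0, 0, 0.002, 0], [0, 0, 0, 0.002, 0], [0, 0, 0, 0.002, 0], [0, 0, 0, 0.002, 0], [0, 0, 0, 0.002, 0], [0, 0, 0, 0.002, 0], [0, 0, 0, 0, 0]])

```text
time_s: 9.4
position: [0.5719, -0.0046, 0.1611]
tool_rot: [-0.0, 1.0, 0.018, -0.0]
wrist_force: [-1.4, 1.1, 2.2]
finger_gap: 0.0006
finger_force: 1.1
```

>>> drive_tool(increments=[[0, 0, 0, 0.002, 0], [0, 0, 0, 0.002, 0], [0, 0, 0, 0.002, 0], [0, 0, 0, 0.002, 0], [0, 0, 0, 0.002, 0], [0, 0, 0, 0, 0]])

```text
time_s: 10.0
position: [0.572, -0.0047, 0.1509]
tool_rot: [0.0, 1.0, 0.018, -0.0]
wrist_force: [-0.5, 1.1, 1.4]
finger_gap: 0.0009
finger_force: 1.0
```

>>> drive_tool(increments=[[0, 0, 0, 0.002, 0], [0, 0, 0, 0.002, 0], [0, 0, 0, 0, 0]])

```text
time_s: 10.3
position: [0.572, -0.0047, 0.147]
tool_rot: [0.0, 1.0, 0.018, 0.0]
wrist_force: [-0.3, 2.1, 2.4]
finger_gap: 0.0009
finger_force: 1.0
```

>>> drive_tool(increments=[[0, 0, 0, 0.002, 0], [0, 0, 0, 0.0015, 0], [0, 0, 0, 0, 0], [0, 0, 0, 0, 0]])

```text
time_s: 10.7
position: [0.572, -0.0047, 0.1438]
tool_rot: [0.0, 1.0, 0.018, 0.0]
wrist_force: [-0.1, 1.1, 2.5]
finger_gap: 0.0005
finger_force: 1.1
```

>>> drive_tool(increments=[[0, 0, 0, 0.001, 0], [0, 0, 0, 0.0008, 0], [0, 0, 0, 0, 0], [0, 0, 0, 0, 0]])

```text
time_s: 11.1
position: [0.5721, -0.0047, 0.1426]
tool_rot: [0.0, 1.0, 0.018, 0.0]
wrist_force: [-1.3, 0.9, 5.4]
finger_gap: 0.0004
finger_force: 2.8
```

>>> drive_tool(increments=[[0, 0, 0, 0.001, 0], [0, 0, 0, 0.0008, 0], [0, 0, 0, 0, 0], [0, 0, 0, 0, 0]])

```text
time_s: 11.5
position: [0.5721, -0.0047, 0.1416]
tool_rot: [0.0, 1.0, 0.019, 0.001]
wrist_force: [-3.2, 1.7, 9.2]
finger_gap: 0.0002
finger_force: 4.3
```

T-handle home. Moving to the slim check pin.

>>> drive_tool(increments=[[0, 0, 0, -0.005, 0], [0, 0, 0, -0.02, 0], [0, 0, 0, -0.02, 0], [0, -0.0135, 0.035, 0, 0], [0, -0.0135, 0.035, 0, 0], [0, -0.0135, 0.0345, 0, 0], [0, 0, 0, 0, 0], [0, 0, 0, 0.007, 0], [0, 0, 0, 0.004, 0], [0, 0, 0, 0, 0]])

```text
time_s: 12.5
position: [0.5348, -0.1098, 0.1727]
tool_rot: [-0.0, 1.0, 0.019, -0.001]
wrist_force: [0.5, -0.3, -0.1]
finger_gap: 0.0005
finger_force: 0.0
```

Run:
```python
from h import *
w=bot.capture('wrist');s=bot.capture('scene')
print(bot.state()['position'],[proj(w,(.5355,-.1105,z)) for z in(.176,.112)],proj(w,(.5425,-.1105,.176)))
a=cv2.resize(w['image'][190:350,200:440,::-1],(480,320))
u,v=map(int,proj(s,(.54,.0,.14)));b=cv2.resize(s['image'][v-60:v+60,u-60:u+60,::-1],(320,320),interpolation=cv2.INTER_CUBIC)
cv2.imwrite('pics/m6.png',np.hstack([a,b]))
```

```text
[ 0.53544621 -0.10990478  0.17365173] [(np.float64(323.12332298277084), np.float64(293.9957283387399)), (np.float64(322.49969499413794), np.float64(253.50952496800647))] (np.float64(323.740898753944), np.float64(279.7977863665098))
```

View pics/m6.png

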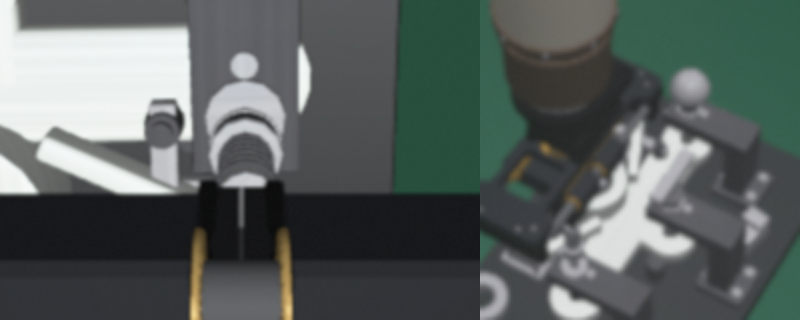

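The slim grip is at crop column 246 against the finger line at 241, about 1 mm off. The knob and T-handle show low in the scene view. Pressing the last pin.

>>> drive_tool(increments=[[0, -0.001, 0.001, 0, 0], [0, 0, 0, 0.002, 0], [0, 0, 0, 0.002, 0], [0, 0, 0, 0.002, 0], [0, 0, 0, 0.002, 0], [0, 0, 0, 0.002, 0], [0, 0, 0, 0.002, 0], [0, 0, 0, 0, 0]])

```text
time_s: 13.4
position: [0.5343, -0.1117, 0.1622]
tool_rot: [0.0, 1.0, 0.018, 0.0]
wrist_force: [-0.0, 1.2, 3.0]
finger_gap: 0.0003
finger_force: 1.1
```

>>> drive_tool(increments=[[0, 0, 0, 0.002, 0], [0, 0, 0, 0.002, 0], [0, 0, 0, 0.002, 0], [0, 0, 0, 0.002, 0], [0, 0, 0, 0.002, 0], [0, 0, 0, 0, 0]])

```text
time_s: 14.0
position: [0.5344, -0.1117, 0.1518]
tool_rot: [0.0, 1.0, 0.018, -0.0]
wrist_force: [-0.4, -0.1, 2.2]
finger_gap: 0.0002
finger_force: 1.0
```

>>> drive_tool(increments=[[0, 0, 0, 0.002, 0], [0, 0, 0, 0.002, 0], [0, 0, 0, 0.002, 0], [0, 0, 0, 0, 0]])

```text
time_s: 14.4
position: [0.5344, -0.1117, 0.1458]
tool_rot: [0.0, 1.0, 0.018, -0.0]
wrist_force: [-0.1, 0.5, 2.4]
finger_gap: 0.0004
finger_force: 1.0
```

>>> drive_tool(increments=[[0, 0, 0, 0.002, 0], [0, 0, 0, 0.0015, 0], [0, 0, 0, 0, 0], [0, 0, 0, 0, 0]])

```text
time_s: 14.8
position: [0.5344, -0.1117, 0.1429]
tool_rot: [0.0, 1.0, 0.018, 0.0]
wrist_force: [-1.2, 0.6, 4.9]
finger_gap: 0.0003
finger_force: 2.2
```

>>> drive_tool(increments=[[0, 0, 0, 0.001, 0], [0, 0, 0, 0.0008, 0], [0, 0, 0, 0, 0], [0, 0, 0, 0, 0]])

```text
time_s: 15.2
position: [0.5344, -0.1117, 0.1418]
tool_rot: [0.0, 1.0, 0.019, 0.0]
wrist_force: [-1.9, 0.0, 8.0]
finger_gap: 0.0008
finger_force: 3.9
```

>>> drive_tool(increments=[[0, 0, 0, 0.0008, 0], [0, 0, 0, 0, 0], [0, 0, 0, 0, 0], [0, 0, 0, -0.005, 0], [0, 0, 0, -0.02, 0], [0, 0, 0, -0.03, 0], [0, 0, 0, -0.03, 0], [0, 0, 0, -0.03, 0], [0, 0, 0, 0, 0], [0, 0, 0, 0, 0]])

```text
time_s: 16.2
position: [0.5342, -0.1114, 0.2547]
tool_rot: [-0.0, 1.0, 0.018, 0.0]
wrist_force: [-0.6, -1.0, -0.4]
finger_gap: 0.0005
finger_force: 0.0
```

Run:
```python
from h import *
import pickle
a=pickle.load(open('c.pkl','rb'))['scene'];b=bot.capture('scene');s=bot.state();print(s['position'],s['wrist_force'])
# image shift of each head, before -> after; expected for ~20 mm
for n,p,q in(('ball',(.527,.099),8),('T',(.572,-.0045),8),('slim',(.5345,-.1117),4)):
    u,v=map(int,proj(a,(*p,.165)));t=a['image'][v-q:v+q+1,u-q:u+q+1]
    r=cv2.matchTemplate(b['image'][v-q-3:v+q+14,u-q-4:u+q+5],t,cv2.TM_CCOEFF_NORMED);_,m,_,l=cv2.minMaxLoc(r)
    print(n,l[0]-4,l[1]-3,round(m,2),np.subtract(proj(a,(*p,.145)),proj(a,(*p,.165))))
```

```text
[ 0.53363421 -0.11146524  0.25371666] [ 0.5550914   1.00135863 -0.13468453]
ball 0 5 0.99 [-0.21990687  5.08188313]
T 0 0 0.75 [-0.14078299  4.89431036]
slim 4 1 0.62 [0.35713249 4.73769591]
```

The ball moved the expected 5 px. The T and slim matches aren't usable, with low scores of 0.75 and 0.62. For those two I rely on the press: all three pins stopped at the same height (TCP about 0.1415 m) with the same buffer rise, so all are home.

```bash
python3 -c "
from station import bot
print(bot.finish_job())"
```

```text
the job is handed in; nothing more can be done
None
```

I pushed the round knob, then the T-handle, then the slim check pin down to a firm stop at the same height, and handed the job in at about 16 s; only the knob's travel was also confirmed by camera.

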